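# Find the loaded watch case and load it in the sprung dispatch cradle

## Robot

A 6-joint arm with a two-finger parallel gripper is mounted at the origin on the work surface. World frame = base frame: x ahead of the robot, y to its left, z up, the work surface at z = 0. Lengths are in m, angles in rad, forces in N, time in s.
With the tool pointing down it reaches from about 0.275 to 0.875 m from the base axis. Payload 12.5 kg.
Tool frame: the origin (TCP) lies on the centre line of the jaws, within the pads' length; the fingertips stand r.finger_overhang ahead of it and the grasp point (between the pads) lies 3 mm ahead of it (r.finger_overhang is the distance from the TCP to the fingertips, in m); z points along the fingers, y is the line along which they close (so a half turn about z gives the same grasp; the last joint's range is limited). The gripper opens to 85 mm and grips with 20 to 120 N. Pads are 22 mm wide; open, the fingers measure 114 mm over their backs; the gripper's body (76 mm by 85 mm) begins 54 mm behind the grasp point. The pads swing forward as they close: fully open they stand 13 mm farther back than shut.
Start: joints at [-1.251, 0.351, 1.652, -0, 1.139, -0.085], TCP at [0.217, -0.506, 0.253] pointing down, gripper open.
Joint ranges: [-2.75, 2.75], [-0.79, 2.1], [0.01, 2.65], [-1.57, 4.71], [0.07, 3.14], [-2.87, 2.87]. Speed limits (rad/s): [2.22, 2.22, 2.79, 3.14, 3.14, 3.14].

## Interface

Orientations are given as a unit quaternion [x, y, z, w].
In Python, from cell import r, optics gives the robot as it stands. The module is installed in compiled form; this text tells all that it offers. Calls block until the motion is done:
- r.move_to(position, orientation): joint-space move of the TCP to a pose.
- r.move_linear(position, rot=None, vel=0.15): straight line of the TCP; rot=None keeps the orientation; vel is the mean speed in m/s.
- r.set_joints(angles): joint-space move.
- r.set_gripper(opening, squeeze=None): opening from 0.0 (shut) to 1.0 (fully open); squeeze is the grip in N (None keeps the last); returns when the fingers have stopped.
- r.sleep(seconds).
- r.inverse_kinematics(position, orientation): joint angles nearest the present ones, or None.
- optics.get_image(name): name is "scene" or "side" or "wrist"; returns a dict with "pixels" (480x640x3 uint8, red, green, blue), "depth" (480x640 float32, m along the optical axis (not along the pixel's ray), 0 where there is no reading), "fx", "fy", "cx", "cy" (pixels), "camera_from_world" (4x4, takes a point from world to camera coordinates); the wrist camera has in their place "mount" (4x4, takes a point from camera to tool coordinates, whose origin is the TCP and whose axes are the flange's). Camera axes: x right, y down, z forward; pixel columns grow to the right and rows downward; lengths in m; the calibration is good to about 2 mm. A picture is of the moment at which its call begins: read the wrist's pose just before it.
A pose or a line that the arm cannot do raises r.PlanningError and nothing moves.
- r.hand_in(): hands the job in; it is judged then, once.
Readings, each from a call of its own:
- r.current_t(): time.
- r.current_q(): joint angles.
- r.current_qvel(): joint speeds.
- r.current_effort(): joint torques, N m.
- r.current_tool_pos(): TCP position.
- r.current_ee_rot(): TCP orientation.
- r.current_contact_force(): force on the tool from outside, world axes, zero at the start.
- r.current_torque(): the same for the moment, N m.
- r.current_opening(): opening from 0.0 (shut) to 1.0 (fully open).
- r.current_finger_force(): force on a finger pad.
Only numpy, scipy, OpenCV 4.12 (cv2) and the standard library are available. Lean on these libraries where they do the work, as an engineer would, in place of code of your own. Each camera call takes 0.05 s, during which the arm holds its last target. There are 200 camera calls.

## Task

One of the three identical closed watch cases on the bench holds a watch, the other two are empty: lift them to feel which is the heavier. Load that one in the dispatch cradle: press the sprung catch back, lay the case lid up and flat on the pad between the fences, and let the catch close fully over its end. Leave the two empty cases standing lid up on the bench, never tip a case over, and leave the other things on the bench where they are.

Things in the scene. Friction and masses are not known exactly. Their poses are not given: they have to be found in the camera images.
- case_a_mid (a point): Centre, half-way up, of the right-hand of three identical closed aluminium watch cases (seen from the robot), 112 mm long (its x axis) x 56 mm wide (y) x 44 mm high (z, lid up); both ends are alike. The lid stays shut. Two cases are empty, 0.2 to 0.27 kg each; one, any of the three, holds a watch and is at least 0.2 kg heavier than either, under 0.6 kg.
- case_b_mid (a point): Centre, half-way up, of the middle of three identical closed aluminium watch cases (seen from the robot), 112 mm long (its x axis) x 56 mm wide (y) x 44 mm high (z, lid up); both ends are alike. The lid stays shut. Two cases are empty, 0.2 to 0.27 kg each; one, any of the three, holds a watch and is at least 0.2 kg heavier than either, under 0.6 kg.
- case_c_mid (a point): Centre, half-way up, of the left-hand of three identical closed aluminium watch cases (seen from the robot), 112 mm long (its x axis) x 56 mm wide (y) x 44 mm high (z, lid up); both ends are alike. The lid stays shut. Two cases are empty, 0.2 to 0.27 kg each; one, any of the three, holds a watch and is at least 0.2 kg heavier than either, under 0.6 kg.
- cradle_pad: Rubber pad 100 x 50 mm (x, y) in the fixed steel dispatch cradle. Origin: centre of the pad's underside; its top is 4 mm above, the bench 6 mm below. x runs along the cradle to the catch, away from the robot; z up. A seated case lies with its long side along x, either end first, centre 26 mm and top 48 mm above this origin.
- cradle_fence (a point): Middle of the top of the low fence across the cradle's end nearest the robot, 24 mm above the pad's origin and 64 mm along -x from it. Like fences stand across the other end and near the corners of the long sides, lips flared outward; they leave the case 4 mm of play on every side. The middle of the long sides is open for the fingers.
- catch (a joint): Sprung catch at the cradle's +x end, travel in m: 0 closed (at rest) to 0.026 pressed back along the pad's +x; spring about 4 N at 0, 8 N at 0.026. Closed, its nose overhangs the end of a seated case by 10 to 18 mm, 4 mm above the lid, so the case goes in only while the catch is pressed back, for example with the end of the held case.
- catch_nose (a point): Middle of the flat upright front of the catch's steel nose, 30 mm wide, moving with the catch; closed, it is 42 mm along +x from the pad's origin and 58 mm above it. The flat reaches 6 mm below and above this point; over it a steep ramp leans back, 8 mm high. The spring housing behind, no higher, 50 mm wide, ends 140 mm along +x from the pad's centre.
- loupe: Bystander, to be left alone: black eye loupe, a short cone 36 mm high, 36 mm across, origin under its centre.
- dish: Bystander, to be left alone: white shallow ceramic dish 68 mm across, 18 mm high, origin under its centre.
- bezel: Bystander, to be left alone: steel bezel ring 42 mm across, 6 mm high, origin under its centre.
- holder: Bystander, to be left alone: steel movement holder, a 50 x 36 mm block with two jaws, 26 mm high, origin under its centre.
- tweezers: Bystander, to be left alone: steel tweezers 125 mm long lying on the bench along their x axis, 7 mm high, origin at their middle.
- screwdriver: Bystander, to be left alone: screwdriver 130 mm long lying on the bench along its x axis.
There are look-alikes about, which are no part of the job. Leave any purple or yellow look-alike of the part that bears case_a_mid alone.

How it is judged:
On the way:
1. The sprung catch is pressed back (more than 8 mm) (value of joint catch above 0.008 m), for 0.02 s.
At the end, for the whole second after the job is handed in: The loaded case lies flat in the cradle (centre within 9 mm of the pad centre in x and y, 22 to 29 mm above the pad origin, tilt under 0.08 rad, over 3.6 N on the pad), catch closed (under 4 mm); the others stand lid up on the bench (centre 17 to 27 mm high, tilt under 0.08 rad) (((x of case_a_mid in the frame of cradle_pad between -0.009 and 0.009 m and y of case_a_mid in the frame of cradle_pad between -0.009 and 0.009 m and z of case_a_mid in the frame of cradle_pad between 0.022 and 0.029 m and angle between case_a_mid's own z axis and vertical below 0.08 rad) or (x of case_b_mid in the frame of cradle_pad between -0.009 and 0.009 m and y of case_b_mid in the frame of cradle_pad between -0.009 and 0.009 m and z of case_b_mid in the frame of cradle_pad between 0.022 and 0.029 m and angle between case_b_mid's own z axis and vertical below 0.08 rad) or (x of case_c_mid in the frame of cradle_pad between -0.009 and 0.009 m and y of case_c_mid in the frame of cradle_pad between -0.009 and 0.009 m and z of case_c_mid in the frame of cradle_pad between 0.022 and 0.029 m and angle between case_c_mid's own z axis and vertical below 0.08 rad)) and ((x of case_a_mid in the frame of cradle_pad between -0.009 and 0.009 m and y of case_a_mid in the frame of cradle_pad between -0.009 and 0.009 m and z of case_a_mid in the frame of cradle_pad between 0.022 and 0.029 m and angle between case_a_mid's own z axis and vertical below 0.08 rad) or (height (world z) of case_a_mid between 0.017 and 0.027 m and angle between case_a_mid's own z axis and vertical below 0.08 rad)) and ((x of case_b_mid in the frame of cradle_pad between -0.009 and 0.009 m and y of case_b_mid in the frame of cradle_pad between -0.009 and 0.009 m and z of case_b_mid in the frame of cradle_pad between 0.022 and 0.029 m and angle between case_b_mid's own z axis and vertical below 0.08 rad) or (height (world z) of case_b_mid between 0.017 and 0.027 m and angle between case_b_mid's own z axis and vertical below 0.08 rad)) and ((x of case_c_mid in the frame of cradle_pad between -0.009 and 0.009 m and y of case_c_mid in the frame of cradle_pad between -0.009 and 0.009 m and z of case_c_mid in the frame of cradle_pad between 0.022 and 0.029 m and angle between case_c_mid's own z axis and vertical below 0.08 rad) or (height (world z) of case_c_mid between 0.017 and 0.027 m and angle between case_c_mid's own z axis and vertical below 0.08 rad)) and contact force between anything else and cradle_pad above 3.6 N and value of joint catch below 0.004 m); the robot touches nothing.
It fails at once if A case is tipped over (tilted more than 0.7 rad) (angle between any of case_a_mid, case_b_mid, case_c_mid's own z axis and vertical above 0.7 rad).
It fails at once if A bystander is moved by more than 30 mm (distance of any of loupe, dish, bezel, holder, tweezers, screwdriver from where it was at the start of the episode above 0.03 m).
It also fails if it takes over 66 s, if anything falls off the work surface, if the arm or the gripper's body presses on something with over 40 N, if the wrist force passes 120 N, or if a joint passes its speed limit or range.

## Working session

There is one attempt and no reset: what is moved stays moved. The work goes in short steps, each a Python script; the robot and the scene stay as the last script left them, time stands still between calls to the robot, and variables do not carry over. Pictures are saved under pics/ and viewed, at most 10 in all, crops included, and the job is handed in when it is done.

```bash
mkdir -p pics; ls
python3 - <<'E'
from cell import r, optics
import cv2, numpy as np
for n in ("scene","side"):
    d=optics.get_image(n); np.savez(f"pics/{n}0.npz",**d)
    cv2.imwrite(f"pics/{n}0.png",d["pixels"][:,:,::-1])
    print(n,d["fx"],d["cx"],d["cy"],np.round(np.linalg.inv(d["camera_from_world"]),3).tolist(),(d["depth"]>0).mean())
print(r.finger_overhang,r.current_t(),r.current_ee_rot())
E
```

```text
pics
scene 451.7320140885335 315.0693859609164 238.04181855880248 [[0.386, 0.772, -0.505, 1.036], [0.922, -0.324, 0.21, -0.391], [-0.002, -0.547, -0.837, 0.909], [0.0, 0.0, 0.0, 1.0]] 0.9960091145833333
side 521.1007314445377 324.3269863507438 251.67096528392236 [[-0.983, -0.125, 0.134, 0.405], [-0.183, 0.676, -0.714, 0.659], [-0.001, -0.726, -0.687, 0.87], [0.0, 0.0, 0.0, 1.0]] 0.9959309895833334
0.022 0.1 [ 9.79591559e-01  2.00997776e-01 -5.35793993e-05 -5.18926185e-04]
```

View pics/scene0.png

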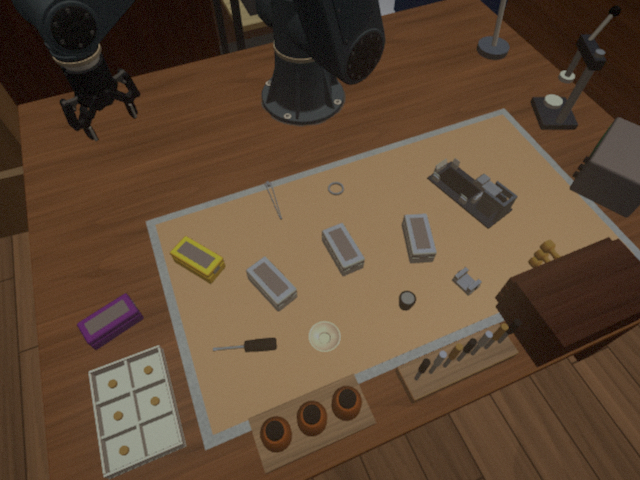

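View pics/side0.png

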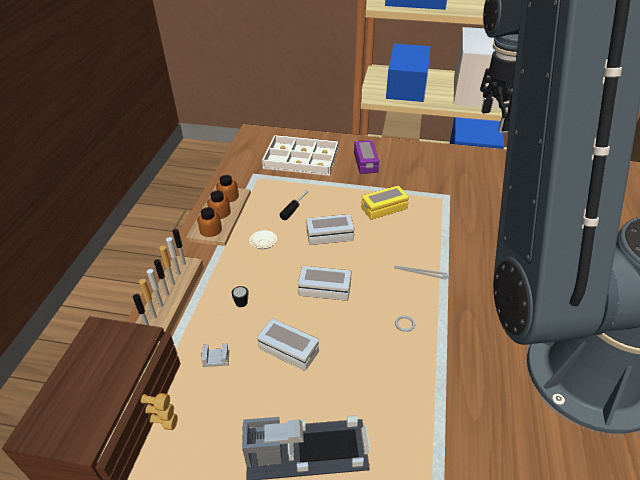

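The scene view shows three silver cases: a at (272,283), b at (343,248), c at (420,237). The look-alikes are yellow (197,258) and purple (110,320). The cradle is at (472,192), with its catch toward (497,192). Next I'll measure tops by depth and cross-check in both views.

```bash
cat > vis.py <<'E'
import numpy as np, cv2
def cloud(d, T=None):
    T=np.linalg.inv(d["camera_from_world"]) if T is None else T
    v,u=np.mgrid[:480,:640]; z=d["depth"]
    P=np.stack([(u-d["cx"])/d["fx"]*z,(v-d["cy"])/d["fy"]*z,z],-1)@T[:3,:3].T+T[:3,3]
    P[z==0]=np.nan; return P
def boxes(P,pix,lo,hi,reg,minpx=150):
    m=(P[...,2]>lo)&(P[...,2]<hi)&(P[...,0]>reg[0])&(P[...,0]<reg[1])&(P[...,1]>reg[2])&(P[...,1]<reg[3])
    n,L,S,C=cv2.connectedComponentsWithStats(m.astype(np.uint8))
    out=[]
    for i in range(1,n):
        if S[i,4]<minpx: continue
        q=P[L==i]; (c,s,a)=cv2.minAreaRect((q[:,:2]*1000).astype(np.float32))
        if s[0]<s[1]: s=s[::-1]; a+=90
        a=(a+90)%180-90
        out.append((C[i].round(),np.round(c,1),np.round(s,1),round(a,1),round(float(np.median(q[:,2]))*1000,1),S[i,4],pix[L==i].mean(0).round()))
    return out
E
python3 - <<'E'
import numpy as np
from vis import *
for n in ("scene","side"):
    d=dict(np.load(f"pics/{n}0.npz")); P=cloud(d)
    print(n)
    for b in boxes(P,d["pixels"],.036,.052,(.2,1,-.6,.6)): print(*b)
    print(" tall")
    for b in boxes(P,d["pixels"],.058,.08,(.2,.8,0.1,.6),20): print(*b)
    # dark pad
    dark=(d["pixels"].max(-1)<60)
    Q=P.copy(); Q[~dark]=np.nan
    print(" dark z~.01")
    for b in boxes(Q,d["pixels"],.005,.016,(.2,.8,.1,.6),60): print(*b)
    print(" fences z~.03")
    for b in boxes(P,d["pixels"],.022,.036,(.2,.8,.1,.6),15): print(*b)
d=dict(np.load("pics/side0.npz"));cv2.imwrite("pics/crop1.png",cv2.resize(d["pixels"][400:480,230:390,::-1],None,fx=4,fy=4))
E
```

```text
scene
[607. 193.] [667.7 533.7] [149.7  12.4] 28.0 43.9 351 [47. 41. 36.]
[420. 235.] [594.9  54.2] [114.8  56.7] -17.7 42.8 1005 [114. 109. 105.]
[343. 246.] [ 554.4 -122.1] [113.3  57.2] 2.5 43.2 1049 [114. 109. 105.]
[197. 256.] [ 453.1 -436.9] [113.9  56.9] 34.4 43.5 1098 [128. 116.  62.]
[271. 281.] [ 575.6 -303.4] [112.1  56.1] 19.3 43.3 1205 [114. 110. 105.]
[535. 343.] [910.9 130.9] [82.3 14.7] 9.6 43.8 196 [37. 23. 14.]
[346. 405.] [ 870.  -260.1] [55.7 53.6] -26.0 48.6 248 [74. 47. 27.]
[312. 420.] [ 870.4 -329.3] [55.4 54.6] -22.9 48.7 246 [74. 47. 27.]
[277. 436.] [ 870.8 -399.4] [54.9 54.5] 0.1 49.1 257 [74. 46. 26.]
 tall
[609. 185.] [657.  528.8] [153.8  40.1] 13.0 68.6 500 [45. 40. 35.]
[495. 192.] [567.5 266.2] [99.2 55.5] 16.4 69.4 725 [80. 77. 73.]
[542. 256.] [763.3 255.3] [32.9 18.6] 41.1 69.1 134 [103.  78.  41.]
[505. 288.] [794.9 133.9] [8.3 3.8] -2.4 67.4 25 [55. 39. 27.]
 dark z~.01
[542. 121.] [368.  585.4] [78.7 27.2] -1.4 11.5 84 [40. 33. 27.]
[458. 184.] [481.1 241.4] [114.8  81.8] 6.4 8.5 643 [49. 42. 35.]
[599. 201.] [666.4 531.7] [145.2  11.8] 26.6 11
[... 2027 characters left out ...]
 29.4 110 [44. 25. 17.]
[172. 424.] [747.4 261.9] [29.6 14.6] 60.8 30.9 58 [130.  99.  53.]
[352. 418.] [443.  193.1] [17.8  9.7] 10.8 28.7 74 [195. 205. 197.]
[139. 447.] [787.5 314.1] [107.8  24. ] 77.1 29.8 256 [60. 39. 23.]
[303. 422.] [526.2 216.2] [12.  6.] -54.6 29.0 22 [190. 198. 189.]
[366. 437.] [415.8 223.2] [41.1  8.7] -73.0 28.9 124 [186. 184. 174.]
[290. 449.] [536.7 266.7] [23.1  8.1] -76.2 28.3 69 [163. 164. 157.]
[271. 458.] [564.5 287.3] [44.4 18.5] 40.3 29.2 109 [94. 93. 91.]
[248. 460.] [600.6 295.7] [14.9  6.6] 72.2 27.1 24 [90. 89. 86.]
[357. 459.] [423.5 263.6] [17.9  8.4] 18.3 29.0 47 [177. 189. 202.]
[302. 464.] [512.  288.7] [16.7  9.3] 10.0 29.3 45 [182. 195. 209.]
```

View pics/crop1.png

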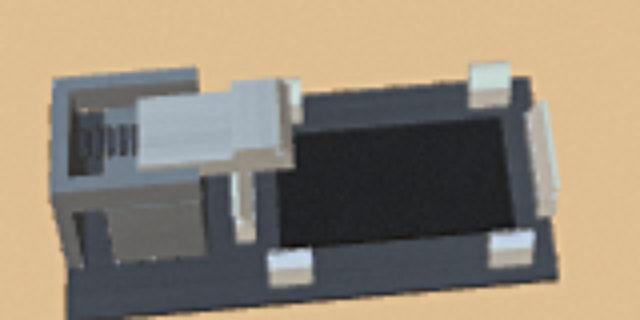

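The crop shows the cradle: a black pad, white fences and the catch nose at the left (+x) end. Both views agree within 3 mm, sizes match (113x57, top 44; pad 100x52 at z 10), and colour separates the three silver cases from the yellow and purple ones. Next I'll refine the cradle and case c from the wrist camera.

```bash
cat > arm.py <<'E'
from cell import r, optics
import numpy as np, cv2
from scipy.spatial.transform import Rotation as R
from vis import *
def ori(yaw): # tool x axis along yaw, tool z down
    return (R.from_euler('z',yaw)*R.from_euler('x',np.pi)).as_quat()
def wrist():
    p=r.current_tool_pos(); q=r.current_ee_rot(); d=optics.get_image("wrist")
    T=np.eye(4); T[:3,:3]=R.from_quat(q).as_matrix(); T[:3,3]=p
    return d, cloud(d,T@d["mount"])
E
python3 - <<'E'
from arm import *
rt=np.radians
r.move_to([.470,.235,.30],ori(rt(15.5))); r.sleep(.2)
d,P=wrist(); cv2.imwrite("pics/w1.png",d["pixels"][:,:,::-1]); np.savez("pics/w1.npz",P=P,pix=d["pixels"])
print(np.round(d["mount"],3).tolist(), r.current_t(), r.current_contact_force())
print("pad")
Q=P.copy(); Q[d["pixels"].max(-1)>70]=np.nan
for b in boxes(Q,d["pixels"],.004,.016,(.3,.8,.1,.4),300): print(*b)
print("fence")
for b in boxes(P,d["pixels"],.023,.034,(.35,.6,.1,.4),60): print(*b)
print("nose")
for b in boxes(P,d["pixels"],.055,.09,(.35,.7,.1,.4),100): print(*b)
r.move_to([.593,.054,.22],ori(rt(-18.5))); r.sleep(.2)
d,P=wrist(); cv2.imwrite("pics/w2.png",d["pixels"][:,:,::-1])
for b in boxes(P,d["pixels"],.036,.052,(.4,.8,-.1,.2)): print(*b)
print(r.current_q().round(2),r.current_t())
E
```

```text
[[-0.0, -0.954, -0.3, 0.076], [1.0, -0.0, 0.001, -0.001], [-0.001, -0.3, 0.954, -0.121], [0.0, 0.0, 0.0, 1.0]] 3.1167 [0.21826786 0.30485266 0.41019875]
pad
[322. 148.] [513.9 251.3] [204.2  91.7] 15.6 7.4 13929 [37. 40. 46.]
fence
[362. 128.] [532.5 218.9] [18.   8.5] 16.6 29.5 220 [115. 119. 109.]
[280. 128.] [512.7 288.7] [17.4  8.3] 13.6 29.3 207 [92. 93. 93.]
[360. 228.] [443.9 194.5] [18.5  8.1] 17.0 29.4 184 [115. 120. 111.]
[283. 228.] [424.5 264.1] [18.3  8.6] 18.3 29.3 183 [92. 93. 93.]
[322. 246.] [416.4 224.3] [39.6  8.2] -74.4 29.2 427 [118. 117. 108.]
nose
[320.  64.] [565.1 265.8] [94.9 50.1] 15.5 71.5 6889 [78. 86. 96.]
[544. 191.] [551.9 -95.7] [110.9   8.7] 0.1 43.7 2050 [ 96. 101. 103.]
[326. 208.] [594.   54.3] [111.1  56.2] -18.4 44.8 11836 [ 98. 100. 104.]
[0.01 0.47 1.56 0.   1.11 1.91] 4.2917
```

View pics/w1.png

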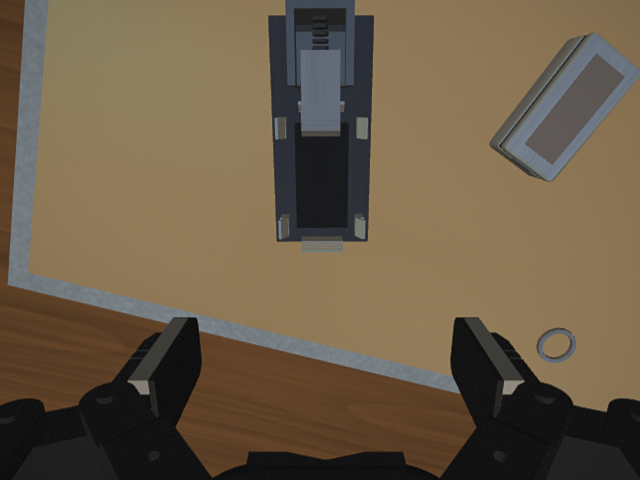

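View pics/w2.png

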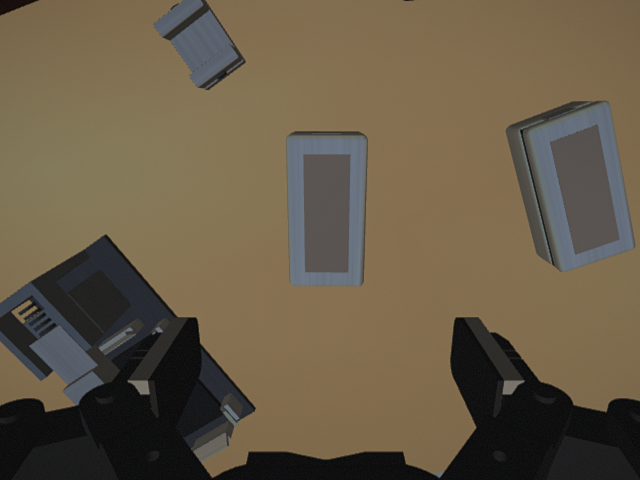

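w1 shows the cradle at (322,150), with the pad, four corner fences and the near fence (322,246). Corner-fence and end-fence fits agree: pad centre (478.2,241.5) mm, yaw 15.5°. w2 is the close check: silver case c centred at (326,208), with no purple or yellow case in view. I'll weigh c first, then the others.

```bash
cat > weigh.py <<'E'
from arm import *
def fz():
    v=[]
    for _ in range(10): v.append(r.current_contact_force()); r.sleep(.02)
    return np.mean(v,0)
def weigh(xy0,yaw0,look=True):
    r.set_gripper(1.0)
    r.move_to([*xy0,.22],ori(yaw0)); r.sleep(.15)
    d,P=wrist()
    bs=[b for b in boxes(P,d["pixels"],.036,.052,(.3,.8,-.45,.3)) if np.hypot(*(b[1]/1000-xy0))<.02]
    b=bs[0]; xy=b[1]/1000; yaw=np.radians(b[3]); print(*b)
    assert abs(b[2][0]-112)<5 and abs(b[2][1]-56)<4
    f0=fz()
    r.move_to([*xy,.12],ori(yaw)); r.move_linear([*xy,.029],vel=.1)
    r.set_gripper(0,80)
    print("open",r.current_opening(),"ff",r.current_finger_force())
    r.move_linear([*xy,.075],vel=.08); r.sleep(.3)
    f=fz()-f0; print("weight",f.round(2),"tq",r.current_torque().round(2),"t",r.current_t())
    return -f[2],xy,yaw
def putback(xy):
    r.move_linear([*xy,.0292],vel=.08); r.set_gripper(1.0); r.move_linear([*xy,.15],vel=.25)
E
python3 - <<'E'
from weigh import *
for n,xy,y in (("c",(.594,.054),-18.4),("b",(.5525,-.122),2.5),("a",(.574,-.303),19.5)):
    w,p,yaw=weigh(np.array(xy),np.radians(y)); print(n,w,p,yaw)
    if w>3.3: print("HEAVY",n); break
    putback(p)
E
```

```text
[325. 210.] [594.1  54.2] [110.8  56.1] -18.3 44.8 11838 [ 97. 100. 104.]
open 0.6492495572421872 ff 86.36529117822647
weight [-0.27  0.13 -5.12] tq [-0.03 -0.   -0.04] t 8.25
c 5.117543006099725 [0.5941 0.0542] -0.3193952531149623
HEAVY c
```

c weighs 5.1 N (0.52 kg). An empty case is at most 2.65 N, so c is the loaded one. I'll carry it to the cradle and check its pose in the hand before pressing.

Run:
```python
from weigh import *
C=np.array([.4782,.2415]); Y=np.radians(15.5); ex=np.array([np.cos(Y),np.sin(Y)])
p=r.current_tool_pos(); r.move_linear([p[0],p[1],.18],vel=.2)
r.move_to([*(C-.025*ex),.16],ori(Y)); r.sleep(.3)
d,P=wrist(); cv2.imwrite("pics/w3.png",d["pixels"][:,:,::-1])
tp=r.current_tool_pos(); print(tp, r.current_torque().round(2), r.current_t())
for b in boxes(P,d["pixels"],.155,.19,(.3,.7,.05,.4),300): print(*b)
```

```text
[0.45450656 0.23439772 0.15997767] [-0.   -0.   -0.05] 10.1917
[325. 317.] [465.3 242.5] [92.3 87.1] -74.8 175.0 60231 [ 96.  98. 101.]
[504. 389.] [472.7 192.3] [9.  2.1] -77.9 187.7 360 [22. 22. 21.]
```

View pics/w3.png

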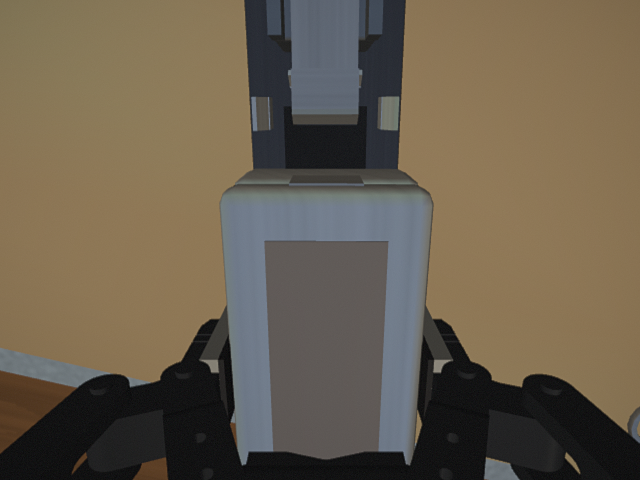

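w3 shows the case held squarely, its front end at (325,185), with the nose ahead at (325,115). I'll measure the front end in the tool frame, then press.

Run:
```python
from weigh import *
C=np.array([.4782,.2415]); Y=np.radians(15.5); ex=np.array([np.cos(Y),np.sin(Y)]); ey=np.array([-ex[1],ex[0]])
tp=r.current_tool_pos(); d,P=wrist(); pix=d["pixels"].astype(int)
m=(P[...,2]>.13)&(P[...,2]<.180)&(pix.max(-1)>60); q=P[m]; rel=q[:,:2]-tp[:2]; a=rel@ex; b=rel@ey
front=np.percentile(a,99.9); fr=a>.035; lat=[np.percentile(b[fr],.5),np.percentile(b[fr],99.5)]
top=q[np.abs(b)<.02]; ta=a[np.abs(b)<.02]; k=(top[:,2]>.168)&(ta<.05)
print("front",front,"lat",lat,"pitch",np.polyfit(ta[k],top[k][:,2],1))
ys=[];
for s in np.arange(.02,.05,.005):
    w=(abs(a-s)<.002)&(q[:,2]>.17); ys.append((s,(np.percentile(b[w],1)+np.percentile(b[w],99))/2))
print("yaw err deg",np.degrees(np.polyfit(*zip(*ys),1)[0]))
dx=front-.056; dy=sum(lat)/2
print(dx,dy)
assert abs(dx)<.006 and abs(dy)<.003
def go(x,z,v): r.move_linear([*(C+(x-dx)*ex-dy*ey),z],vel=v)
f0=fz()
go(-.025,.16,.1); go(-.025,.063,.08); print(fz()-f0)
go(-.016,.063,.05)
for x in (-.008,0,.001):
    go(x,.063,.03); print(x,((fz()-f0)[:2]@ex).round(2),(fz()-f0).round(2),r.current_torque().round(2))
d=optics.get_image("side"); cv2.imwrite("pics/s4.png",cv2.resize(d["pixels"][360:480,200:420,::-1],None,fx=3,fy=3))
print(r.current_tool_pos(),dx,dy,r.current_t())
```

```text
front 0.055844209422603076 lat [np.float64(-0.026538241398711793), np.float64(0.027465983102772595)] pitch [-0.00371913  0.17527799]
yaw err deg -0.24066573208050843
-0.0001557905773969248 0.000463870852030401
[ 0.31964475 -0.11251196 -0.0617477 ]
-0.008 -4.14 [-4.25 -1.14 -1.42] [-0.17  0.74  0.03]
0 -5.86 [-6.23 -1.61 -0.8 ] [-0.23  0.86  0.07]
0.001 -6.25 [-5.67 -1.74 -0.77] [-0.21  0.86  0.08]
[0.47891169 0.24119997 0.06279944] -0.0001557905773969248 0.000463870852030401 14.65
```

View pics/s4.png

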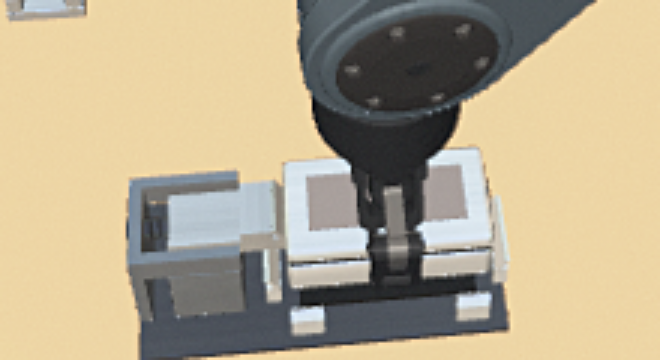

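The catch is pressed: 6.25 N matches 15 mm of travel, and s4 shows the case above the pad, between the fences, against the nose. I'll lower it now while watching the force.

Run:
```python
from weigh import *
Y=np.radians(15.5); ex=np.array([np.cos(Y),np.sin(Y)])
p=r.current_tool_pos(); f0=fz()
for z in (.056,.050,.045,.042,.040,.039,.038):
    r.move_linear([p[0],p[1],z],vel=.03); f=fz()-f0
    print(z,f.round(2),"along",(f[:2]@ex).round(2),r.current_torque().round(2))
    if f[2]>8: break
```

```text
0.056 [ 0.06 -0.09 -0.41] along 0.03 [-0.21  0.86  0.11]
0.05 [-0.12 -0.23 -0.44] along -0.18 [-0.2   0.9   0.05]
0.045 [0.09 0.09 0.54] along 0.11 [-0.15  0.85  0.06]
0.042 [5.94 1.07 0.33] along 6.01 [ 0.03 -0.    0.  ]
0.04 [5.88 1.34 0.69] along 6.03 [ 0.01 -0.   -0.03]
0.039 [ 2.1  -0.69 12.66] along 1.84 [-0.17  0.6   0.02]
```

The catch snapped over at z 0.042 and the case reached the pad at 0.039, as expected. Releasing, then checking.

Run:
```python
from weigh import *
C=np.array([.4782,.2415]); Y=np.radians(15.5); ex=np.array([np.cos(Y),np.sin(Y)]); ey=np.array([-ex[1],ex[0]])
p=r.current_tool_pos(); r.set_gripper(.85); print(fz())
r.move_linear([p[0],p[1],.15],vel=.1)
r.move_to([*(C-.01*ex),.30],ori(Y)); r.sleep(.3)
d,P=wrist(); cv2.imwrite("pics/w5.png",d["pixels"][60:300,200:440,::-1].repeat(2,0).repeat(2,1))
m=(P[...,2]>.040)&(P[...,2]<.064); rel=P[...,:2]-C; a=rel@ex; b=rel@ey
m&=(abs(a)<.075)&(abs(b)<.04)
q=np.c_[a[m],b[m],P[...,2][m]]; k=abs(q[:,2]-np.median(q[:,2]))<.004; q=q[k]
print("x min/max",np.percentile(q[:,0],[.3,99.7]),"y",np.percentile(q[:,1],[.5,99.5]),"z",np.median(q[:,2]))
print("tilt",np.linalg.lstsq(np.c_[q[:,:2],np.ones(len(q))],q[:,2],rcond=None)[0])
n=(P[...,2]>.066)&(P[...,2]<.09)&(abs(b)<.012)&(a>.02)&(a<.12); print("nose top front x",np.percentile(a[n],.5))
print(r.current_t())
```

```text
[ 0.28265125  0.0089135  -0.13287304]
x min/max [-0.05507896  0.05429683] y [-0.02753743  0.02746197] z 0.05484624890650652
tilt [-0.00100674 -0.0011098   0.05476972]
nose top front x 0.04271351152401767
20.3583
```

View pics/w5.png

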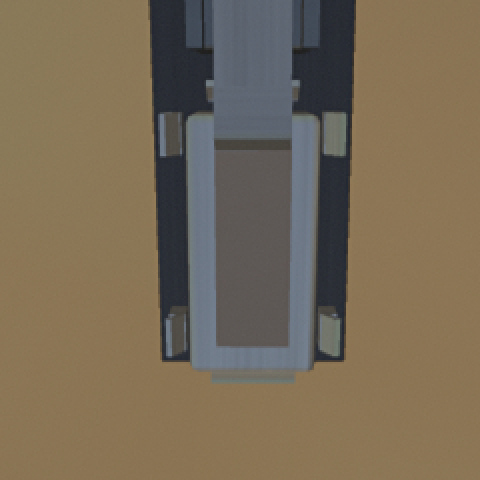

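Run:
```python
from vis import *
z=np.load("pics/w1.npz");P=z["P"]
C=np.array([.4782,.2415]); Y=np.radians(15.5); ex=np.array([np.cos(Y),np.sin(Y)]); ey=np.array([-ex[1],ex[0]])
rel=P[...,:2]-C; a=rel@ex; b=rel@ey
n=(P[...,2]>.066)&(P[...,2]<.09)&(abs(b)<.012)&(a>.02)&(a<.12); print("closed reference nose x",np.percentile(a[n],.5))
```

```text
closed reference nose x 0.04285181114564177
```

The case lies flat and centred in the cradle: top at 54.8 mm, tilt about 0.001 rad. The nose is over its end at (255,130), at its closed reference (42.7 mm against 42.9 mm). The other cases and the bystanders were never touched.

```bash
python3 -c "
from cell import r
print(r.hand_in())"
```

```text
the job is handed in; nothing more can be done
None
```

I loaded case c in the dispatch cradle, flat and centred with the catch closed over its end, and handed the job in after about 20 s. I lifted only case c: it weighed 5.1 N (0.52 kg) against 0.27 kg at most for an empty case, so I left a and b untouched.

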